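# Clear the sanding float onto its hook and hold the bevelled cleat to the fence

### The job

The sanding float lies in the way in front of the fence: hang it by its wooden bar handle on both prongs of the hook stand and let go of it. Then slide the bevelled cleat square up against the fence, its back flush along the face, and with one diagonal push press it firmly against fence and table at once. Finish while still holding it pressed like that, and leave the other things on the bench where they are.

Things in the scene. Friction and masses are not known exactly. Their poses are not given: they have to be found in the camera images.
- fence: Fixed aluminium straight edge on the table beyond the cleat and float, 320 mm long (its y), 40 deep (its x), 32 high, with a small black knob (26 wide, 20 high) on top near each end. Origin at table height in the middle of its front face, which looks to the robot; its x axis points into the fence, away from the robot, y along it, z up. Turned by up to about 7 degrees.
- cleat: Loose pale wooden block flat on the table, 180 mm long (y), 80 deep at the bottom (x), 30 high, 0.22 to 0.35 kg; friction with the table 0.5 to 0.7. Origin: centre of the underside. Plain upright back at x = +40, for the fence; front at x = -40, towards the robot: upright for the lowest 10 mm, then a 45 degree bevel rising to the top at x = -20. Too wide to grip: push it with closed fingers.
- cleat_bevel (a point): Middle of the bevel face of the cleat, 20 mm above its underside, 30 mm before its centre; the bevel's normal points equally up and towards the robot.
- cleat_back_left (a point): Point on the back face of the cleat, 85 mm to the left (+y) of its middle and 5 mm above its underside.
- cleat_back_right (a point): Point on the back face of the cleat, 85 mm to the right (-y) of its middle and 5 mm above its underside.
- float: Loose sanding float lying between the cleat and the fence, in the way: flat aluminium plate with rubber pad, 220 mm long (its y), 60 mm wide (its x), 15 mm thick, with a wooden bar handle above it along y, 0.25 to 0.42 kg. Origin at the centre of the pad's underside, z up.
- float_bar (a point): Middle of the float's wooden bar handle, 80 mm above the underside. The bar is 16 mm wide (x), 20 mm high, with rounded edges, along the float's y, free for 58 mm either way from this point, where a thin post at each side joins it to the plate; 55 mm free between bar and plate.
- hook_stand: Fixed steel stand on the left or right of the bench: foot plate 150 x 140 x 10 mm, round post 160 high, and from its top two parallel prongs of 10 mm wire, 80 mm apart (centres, along its y), reaching 125 mm along its -x, roughly towards the robot. Each prong dips 25 mm into a cradle and turns up at its tip. Origin under the post at table height.
- hook_seat (a point): Midway between the prongs, level with the bottom of their cradles (140 mm up), 90 mm from the post along the stand's -x; axes as the stand's. Cradle bottom flat for 30 mm. A hanging bar lies across both prongs along y, its centre 10 mm above this point. Upturned tips end 35 mm out along -x, 17 mm higher; prong undersides 10 mm lower. The float goes in from the tips: bar above them, plate below the prongs.
- table: The plywood bench top, its surface at height 0.
- tin: Bystander: closed paint tin, 90 mm wide, 105 mm high, on the side opposite to the hook stand.
- offcut: Bystander: plain flat plywood offcut without bevel, 60 x 120 x 18 mm.
- sponge: Bystander: sanding block, 70 x 100 x 27 mm.
- tape: Bystander: roll of masking tape, 100 mm wide, 36 mm high.
- glue: Bystander: glue bottle, 56 mm wide, 120 mm high.
Things that resemble listed ones, but are neither listed nor needed, are in the scene too. What is shaped like the float but purple is not meant.

How it is judged:
On the way, in this order (a step that is already met when the one before it is completed fails the run):
1. the float hangs by its bar on both prongs, let go (x of float_bar in the frame of hook_seat between -0.02 and 0.02 m and y of float_bar in the frame of hook_seat between -0.03 and 0.03 m and z of float_bar in the frame of hook_seat between 0.002 and 0.02 m and contact force between float and hook_stand above 1 N and contact force between float and the arm below 0.1 N and contact force between float and table below 0.1 N and angle between float's own z axis and vertical below 0.25 rad and linear speed of float below 0.05 m/s), for 0.3 s.
2. the cleat is pressed flush against the fence and down on the table (contact force between cleat and fence above 3 N and contact force between cleat and table above 7 N and angle between cleat's own z axis and vertical below 0.03 rad and linear speed of cleat below 0.02 m/s and x of cleat_back_left in the frame of fence between -0.004 and 0.004 m and y of cleat_back_left in the frame of fence between -0.162 and 0.162 m and x of cleat_back_right in the frame of fence between -0.004 and 0.004 m and y of cleat_back_right in the frame of fence between -0.162 and 0.162 m), for 0.3 s.
At the end, for the whole second after the job is handed in: Float at rest, released, bar in both cradles (20 mm in x, 30 in y, 2 to 20 above the bottom, tilt under 0.25 rad). Cleat at rest, flat (0.03 rad), both ends of its back within 4 mm of the fence face and within its length, pushed with over 3 N on the fence and over 7 N on the table, weight included (all of step 1 and all of step 2); the arm keeps its last pose, push and grip.
It fails at once if a bystander is shifted by more than 30 mm (distance of any of tin, offcut, sponge, tape, glue from where it was at the start of the episode above 0.03 m).
It also fails if it takes over 72 s, if anything falls off the work surface, if the arm or the gripper's body presses on something with over 40 N, if the wrist force passes 120 N, or if a joint passes its speed limit or range.

### The arm

A 7-joint arm with a two-finger parallel gripper is mounted at the origin on the work surface. World frame = base frame: x ahead of the robot, y to its left, z up, the work surface at z = 0. Lengths are in m, angles in rad, forces in N, time in s.
With the tool pointing down it reaches from about 0.425 to 0.925 m from the base axis. Payload 6.8 kg.
Tool frame: the origin (TCP) lies at the very end of the fingers, on their centre line; the grasp point (between the pads) lies r.grip_depth behind it (r.grip_depth is the distance from the TCP to the grasp point, in m); z points along the fingers, y is the direction in which the jaws open and shut (so a half turn about z gives the same grasp; the last joint's range is limited). The gripper opens to 85 mm and grips with 20 to 120 N. Pads are 22 mm wide; open, the fingers measure 114 mm over their backs; the gripper's body (76 mm by 85 mm) begins 54 mm behind the grasp point. The pads swing forward as they close: fully open they stand 13 mm farther back than shut.
Start: joints at [1.096, 0.477, 0.022, 1.555, -0.011, 1.109, -0.083], TCP at [0.242, -0.63, 0.231] pointing down, gripper open.
Joint ranges: [-2.96, 2.96], [-0.34, 2.1], [-1.41, 1.46], [0.24, 2.44], [-1.37, 4.51], [0.17, 1.92], [-2.96, 2.96]. Speed limits (rad/s): [2.39, 2.39, 3.14, 3.14, 3.14, 3.14, 3.14].

### API

Orientations are given as a 3x3 rotation matrix whose columns are the frame's x, y, z axes.
In Python, from bench import r gives the robot as it stands.
- The arm moves only by the tool carry_out, never from a script. Its argument "steps" is one flat list of numbers, 7 for each row, row after row: the shift along the world's x, y, z in mm, then the turn, a rotation vector about the world's x, y, z in rad, then the opening in per cent of the stroke, from 0 (shut) to 100 (fully open). In form: [x, y, z, ax, ay, az, claw, x, y, z, ax, ay, az, claw, ...]. A call has 1 to 12 rows; each row shifts and turns the commanded pose from where the row before left it; what a row does not reach is not made up. A row lasts 1/8 s, in which the tool goes at most 62.5 mm and 10.7 degrees, less where a joint would pass 70% of its speed; a pose out of reach is approached as far as the arm can. A call is refused whole if a number of a shift passes 62.5 or a number of a turn 0.188, either way. A call with a gripper value outside its range is refused whole. The fingers move at their own pace and stop on an object; "squeeze" is the grip in N (left out, the last holds). Time passes only in rows, so rows that do not move let the fingers close. It gives the time, the measured TCP pose, the force and the opening at its end, in the units of the state.
- r.observe(): the state, without advancing time (a new reading comes with each control period).
- r.get_image(name): name is "scene" or "side" or "wrist"; returns the picture (480x640x3 uint8, blue, green, red); there is no depth.
- r.camera_model(name): a dict with "K" (3x3 intrinsics, pixels), "k1" (the pictures are not rectified: a ray, as slopes to the right and down, at radius r is drawn at 1 + k1 r^2 times it, then the intrinsics apply), "rvec" (rotation vector, rad) and "tvec" (3), from world to camera coordinates, as OpenCV has them; the wrist camera has in their place "hand_eye" (4x4, takes a point from camera to tool coordinates, whose origin is the TCP and whose axes are the flange's). Camera axes: x right, y down, z forward; pixel columns grow to the right and rows downward; lengths in m; the calibration is good to about 2 mm. A picture is of the moment at which its call begins: read the wrist's pose just before it. camera_model takes no time and is no camera call.
- r.close_job(): hands the job in, once; it reports no verdict.
Trained networks look in the newest picture that a camera, given by its name, has taken for a name from the list of things; names that differ only in an ending like _2 or _b are one class to them, and where a whole thing is asked for, a point or a joint stands for the part that bears it (a point fixed in the world has none). Each returns a list of dicts, best first, with "p" (0 to 1); they miss things now and then, are a little off and sometimes report something else, mostly with a low value. They report only what shows in the picture. A call takes as long as a camera call. They do not tell look-alikes from the thing itself.
- r.trace(query, camera): "pixels" (480x640 bool, what is visible of it) and "box" ([left, top, right, bottom] in pixels, round what is visible of it).
The state is a dict: "time": time; "joint_pos": joint angles; "qvel": joint speeds; "joint_torque": joint torques, N m; "eef_pos": TCP position; "tcp_rot": TCP orientation; "contact_force": force on the tool from outside, world axes, zero at the start; "wrist_torque": the same for the moment, N m; "grip_width": finger opening in m.
Only numpy, scipy, OpenCV 4.12 (cv2) and the standard library are available. Lean on these libraries where they do the work, as an engineer would, in place of code of your own. Each camera call takes 0.05 s, during which the arm holds its last target. There are 200 camera calls.

## Working session

There is one attempt and no reset: what is moved stays moved. The work goes in short steps, Python scripts to look and compute and a tool call to move; the robot and the scene stay as the last step left them, time stands still between calls to the robot, and variables do not carry over. Pictures are saved under pics/ and viewed, about 8 in all and at most 12, crops included, and the job is handed in when it is done.

Besides the shell and the picture viewer there is one more tool, called after ">>>" by a JSON object that holds its "name" and its "arguments", one argument or row to a line. carry_out: Moves the arm, as the interface text tells. Its arguments: {"type":"object","properties":{"steps":{"type":"array","items":{"type":"number"}},"squeeze":{"type":"number"}},"required":["steps"]}

```bash
mkdir -p pics; ls; cat > h.py <<'E'
import numpy as np, cv2
from bench import r
def ray(cam,uv):
    m=r.camera_model(cam);K=np.array(m["K"]);k1=m["k1"]
    d=(np.array(uv,float)-K[:2,2])/[K[0,0],K[1,1]]
    u=d.copy()
    for _ in range(30): u=d/(1+k1*(u@u))
    v=np.append(u,1)
    if "hand_eye" in m:
        s=r.observe();H=np.array(m["hand_eye"]);R=np.array(s["tcp_rot"]);p=np.array(s["eef_pos"])
        return R@H[:3,3]+p, R@H[:3,:3]@v
    R=cv2.Rodrigues(np.array(m["rvec"],float))[0];t=np.array(m["tvec"],float).ravel()
    return -R.T@t, R.T@v
def at_z(cam,uv,z):
    o,d=ray(cam,uv);return o+d*(z-o[2])/d[2]
def proj(cam,P):
    m=r.camera_model(cam);K=np.array(m["K"]);P=np.atleast_2d(P).astype(float)
    if "hand_eye" in m:
        s=r.observe();H=np.array(m["hand_eye"]);T=np.eye(4);T[:3,:3]=s["tcp_rot"];T[:3,3]=s["eef_pos"]
        M=np.linalg.inv(T@H);X=P@M[:3,:3].T+M[:3,3]
    else:
        R=cv2.Rodrigues(np.array(m["rvec"],float))[0];X=P@R.T+np.array(m["tvec"],float).ravel()
    u=X[:,:2]/X[:,2:];u=u*(1+m["k1"]*(u**2).sum(1,keepdims=True))
    return u*[K[0,0],K[1,1]]+K[:2,2]
E
python3 - <<'E'
from h import *
print(r.observe(), r.grip_depth)
for c in ["scene","side","wrist"]:
    im=r.get_image(c);cv2.imwrite(f"pics/{c}0.png",im)
    print(c,r.camera_model(c))
    for q in ["fence","cleat","float","float_bar","hook_stand","tin","offcut","sponge","tape","glue"]:
        for d in r.trace(q,c)[:4]:
            ys,xs=np.nonzero(d["pixels"]); print(c,q,round(d["p"],2),np.round(d["box"]),xs.mean().round(),ys.mean().round())
print(r.observe()["time"])
E
```

```text
pics
{'time': 0.0, 'joint_pos': array([ 1.09591076,  0.47779656,  0.02230857,  1.55646257, -0.01146326,
        1.10933338, -0.08313487]), 'qvel': array([-0.00029133,  0.00044454,  0.00123237, -0.00110078, -0.00055791,
       -0.00142736, -0.00039089]), 'joint_torque': array([-1.05639996e-03, -5.96449506e+01,  1.60720691e+00, -2.81198376e+01,
        1.23536252e-02,  9.36062570e-03,  2.28302275e-05]), 'eef_pos': array([ 0.24184034, -0.62953606,  0.23032283]), 'tcp_rot': array([[ 9.33473847e-01,  3.58644545e-01, -8.16608197e-04],
       [ 3.58645440e-01, -9.33472341e-01,  1.68445551e-03],
       [-1.58160386e-04, -1.86526797e-03, -9.99998248e-01]]), 'contact_force': array([0.97887718, 0.4755133 , 0.97113096]), 'wrist_torque': array([ 0.05079699, -0.01251423, -0.03275324]), 'grip_width': 0.0850082543542583} 0.0187
scene {'K': array([[619.48580713,   0.        , 317.59934862],
       [  0.        , 619.48580713, 231.81336866],
       [  0.        ,   0.        ,   1.        ]]), 'k1': -0.13314144799003172, 'rvec': array([ 1.96949027,  1.08242297, -0.57068447]), 'tvec': array([-0.2501176
[... 1728 characters left out ...]
lue 0.74 [299. 167. 316. 210.] 307.0 192.0
wrist {'K': array([[360.26624039,   0.        , 317.01068081],
       [  0.        , 360.26624039, 232.01891124],
       [  0.        ,   0.        ,   1.        ]]), 'k1': 0.019920161335106268, 'hand_eye': array([[ 5.52459193e-05, -9.50306606e-01, -3.11315516e-01,
         8.09093364e-02],
       [ 9.99999998e-01,  5.57526684e-05,  7.27169042e-06,
        -7.12329505e-04],
       [ 1.04463353e-05, -3.11315516e-01,  9.50306608e-01,
        -1.42094111e-01],
       [ 0.00000000e+00,  0.00000000e+00,  0.00000000e+00,
         1.00000000e+00]])}
wrist float 0.57 [  0.  32.  62. 262.] 21.0 127.0
wrist float_bar 0.94 [  2.  30.  61. 259.] 21.0 126.0
1.65
```

```bash
python3 - <<'E'
import cv2
a=cv2.imread("pics/scene0.png")[170:420,120:520];cv2.imwrite("pics/v1.png",cv2.resize(a,None,fx=2,fy=2,interpolation=cv2.INTER_CUBIC))
a=cv2.imread("pics/side0.png")[150:400,110:510];cv2.imwrite("pics/v2.png",cv2.resize(a,None,fx=2,fy=2,interpolation=cv2.INTER_CUBIC))
E
```

```text
(no output)
```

View pics/v1.png

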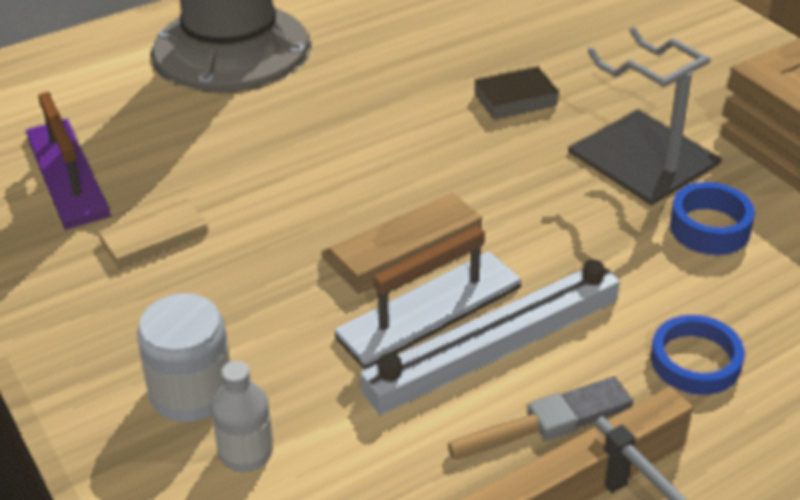

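View pics/v2.png

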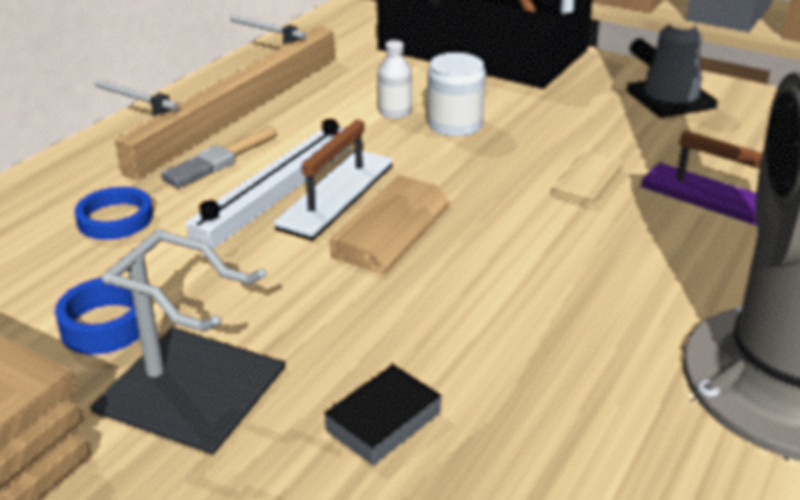

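```bash
cat > fit.py <<'E'
from h import *
from scipy.optimize import least_squares
def fit(model,obs,x0):
    # obs: (cam,key,u,v)
    def pts(x):
        c,s=np.cos(x[2]),np.sin(x[2]);R=np.array([[c,-s,0],[s,c,0],[0,0,1]])
        return {k:R@np.array(v)/1000+[x[0],x[1],0] for k,v in model.items()}
    def f(x):
        p=pts(x);return np.concatenate([proj(o[0],p[o[1]])[0]-o[2:] for o in obs])
    q=least_squares(f,x0,loss="soft_l1");return q.x,f(q.x).reshape(-1,2).round(1)
E
python3 - <<'E'
from fit import *
S=lambda k,u,v:("scene",k,120+u/2,170+v/2)
D=lambda k,u,v:("side",k,110+u/2,150+v/2)
st={"tA":(-125,-40,154),"tB":(-125,40,154),"cA":(0,-40,160),"cB":(0,40,160),"b":(0,0,10)}
print(fit(st,[S("tA",592,52),S("tB",633,32),S("cA",660,82),S("cB",707,60),S("b",672,172),D("tA",262,273),D("tB",213,322),D("cA",158,235),D("cB",108,277),D("b",153,373)],[.6,.3,0]))
fl={"a":(-30,-110,15),"b":(30,-110,15),"c":(30,110,15),"d":(-30,110,15)}
print(fit(fl,[S("a",336,332),S("b",358,362),S("c",520,288),S("d",490,257),D("c",275,227),D("d",313,238),D("a",392,160)],[.6,0,0]))
cl={"a":(-40,-90,10),"b":(-20,-90,30),"c":(40,-90,30),"d":(-20,90,30),"e":(-40,90,10),"f":(40,90,30)}
print(fit(cl,[S("d",460,195),S("f",482,212),S("b",323,250),S("c",358,278),D("a",418,178),D("b",448,190)],[.6,0,0]))
print(fit({"a":(0,160,32),"b":(40,160,32),"c":(40,160,0),"d":(40,-160,32),"e":(40,-160,0),"g":(0,160,0)},[S("b",618,278),S("c",618,292),S("d",378,395),S("e",378,410),D("b",190,222),D("a",212,233),D("g",212,247)],[.7,0,0]))
for p in [(.65,0,.0)]: print(at_z("scene",(211,348),.05),at_z("scene",(241,380),.06),at_z("scene",(378,216),.02),at_z("scene",(475,279),.02))
E
```

```text
(array([0.59224935, 0.34699479, 0.07860591]), array([[-0.6, -5.5],
       [ 0.7, -5.1],
       [ 1.4, -1.1],
       [-0.1, -0.8],
       [-0.7, -3.1],
       [ 0. , -1. ],
       [-0.1, -2.2],
       [ 0.3, -0.3],
       [-1.7, -0.2],
       [ 0. , -1.5]]))
(array([ 0.64131775, -0.06500272,  0.0437659 ]), array([[-2.9, -1.2],
       [ 1.1,  0.1],
       [ 0. , -3.3],
       [-1.1, -1.9],
       [-1.7, -5.9],
       [-1.7, -5.5],
       [-0.1, -2.8]]))
(array([ 0.53036247, -0.02779375,  0.04375165]), array([[-3.7, -0.6],
       [ 0.3,  3.6],
       [ 3.1, -0.3],
       [-0.3, -0.1],
       [13.6,  9.4],
       [-7.7, -4.6]]))
(array([ 0.69419813, -0.02673331,  0.00249338]), array([[-0.2, -1.2],
       [-1.5,  2.1],
       [ 0. , -2.2],
       [ 0.3,  0.8],
       [-1.6, -0.3],
       [-0.6, -1.4],
       [ 0.7,  2. ]]))
[ 0.59872844 -0.34247777  0.05      ] [ 0.71849658 -0.33164982  0.06      ] [0.35599811 0.27115749 0.02      ] [0.7067371  0.30583195 0.02      ]
```

>>> {"name": "carry_out", "arguments": {
  "steps": [30, 50, 9, 0, 0, 0.104, 100, 30, 50, 9, 0, 0, 0.104, 100, 30, 50, 9, 0, 0, 0.104, 100, 30, 50, 9, 0, 0, 0.104, 100, 30, 50, 9, 0, 0, 0.104, 100, 30, 50, 9, 0, 0, 0.104, 100, 30, 50, 9, 0, 0, 0.104, 100, 30, 50, 9, 0, 0, 0.104, 100, 30, 50, 9, 0, 0, 0.104, 100, 30, 50, 9, 0, 0, 0.104, 100, 30, 50, 9, 0, 0, 0.104, 100, 30, 50, 9, 0, 0, 0.104, 100]
}}

```text
time: 3.15
eef_pos: [0.6029, -0.0287, 0.3399]
tcp_rot: [[-0.047, 0.999, 0.001], [0.999, 0.047, -0.0], [-0.0, 0.001, -1.0]]
contact_force: [1.8, -0.7, 0.1]
grip_width: 0.0854
```

```bash
python3 - <<'E'
from h import *
s=r.observe();print(s["eef_pos"],s["tcp_rot"],s["joint_pos"],s["qvel"].round(2))
im=r.get_image("wrist");cv2.imwrite("pics/w1.png",im)
for q in ["fence","cleat","float","float_bar","hook_stand"]:
    for d in r.trace(q,"wrist")[:3]:
        print(q,round(d["p"],2),np.round(d["box"]))
E
```

```text
[ 0.60287252 -0.02869108  0.339879  ] [[-4.68770391e-02  9.98900463e-01  6.39059131e-04]
 [ 9.98900598e-01  4.68772638e-02 -3.41343133e-04]
 [-3.70925157e-04  6.22355393e-04 -9.99999738e-01]] [ 0.33725317  0.32266533 -0.50994209  1.56720842  0.16209055  1.2933639
 -0.14820544] [-0.59  0.37 -0.28 -0.59  0.24  0.3  -0.01]
fence 0.82 [377.  43. 443. 298.]
cleat 0.79 [223.  98. 293. 244.]
cleat 0.53 [355. 355. 400. 431.]
float 0.83 [  1. 330. 102. 404.]
float 0.81 [319. 115. 366. 276.]
float_bar 0.68 [  0. 331.  99. 400.]
float_bar 0.65 [315. 116. 368. 281.]
```

View pics/w1.png

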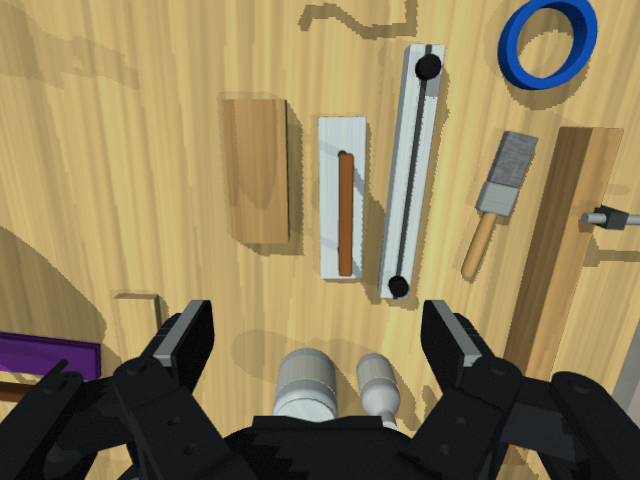

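```bash
python3 - <<'E'
import cv2
a=cv2.imread("pics/w1.png")[35:305,215:455];cv2.imwrite("pics/v4.png",cv2.resize(a,None,fx=2.2,fy=2.2,interpolation=cv2.INTER_CUBIC))
E
```

```text
(no output)
```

View pics/v4.png

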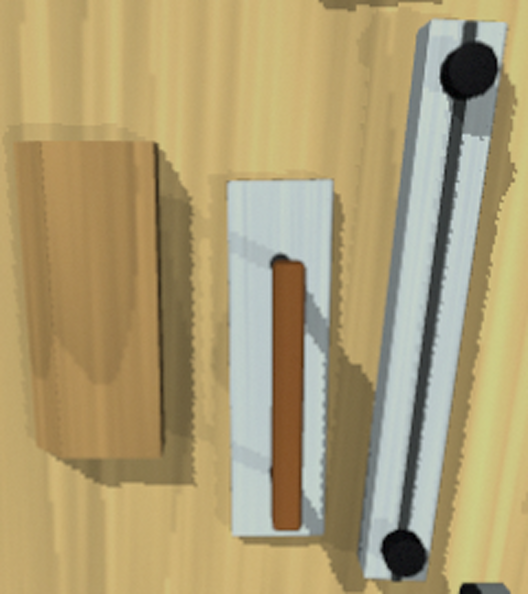

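```bash
python3 - <<'E'
import h
from fit import *
class RR:
    def camera_model(s,n): return r.camera_model(n)
    def observe(s): return dict(eef_pos=np.array([0.60287252,-0.02869108,0.339879]),tcp_rot=np.array([[-4.68770391e-02,9.98900463e-01,6.39059131e-04],[9.98900598e-01,4.68772638e-02,-3.41343133e-04],[-3.70925157e-04,6.22355393e-04,-9.99999738e-01]]))
h.r=RR()
W=lambda k,u,v:("wrist",k,215+u/2.2,35+v/2.2)
fl={"a":(-30,-110,15),"b":(30,-110,15),"c":(30,110,15),"d":(-30,110,15)}
print(fit(fl,[W("d",228,181),W("c",333,180),W("b",323,536),W("a",233,536)],[.6,0,0]))
for v in [262,400,530]: print("bar",at_z("wrist",W(0,287.5,v)[2:],.09))
cl={"a":(-40,-90,10),"b":(-20,-90,30),"c":(40,-90,30),"d":(-20,90,30),"e":(-40,90,10),"f":(40,90,30)}
print(fit(cl,[W("e",17,142),W("d",42,142),W("f",156,142),W("a",38,447),W("b",55,457),W("c",161,457)],[.6,0,0]))
print(fit({"a":(0,160,32),"b":(40,160,32),"d":(40,-160,32),"c":(0,-160,32),"g":(0,160,0),"h":(0,-160,0)},[W("a",428,20),W("b",507,23),W("d",426,580),W("c",369,578),W("g",418,30),W("h",361,548)],[.7,0,0]))
E
```

```text
(array([ 0.63824388, -0.05976015,  0.06110729]), array([[-0.4, -0.1],
       [ 0.5, -0.4],
       [ 0.5,  0.2],
       [-0.7,  0.7]]))
bar [0.63242527 0.0127627  0.09      ]
bar [ 0.63743651 -0.05660355  0.09      ]
bar [ 0.64266884 -0.12955292  0.09      ]
(array([ 0.52590245, -0.02532768,  0.03649566]), array([[-0.9, -0.2],
       [ 0.6, -0.6],
       [-0.1,  0. ],
       [-0.9, -0.1],
       [ 3.1,  0.4],
       [-0.1,  0.8]]))
(array([ 0.70126423, -0.02902846,  0.00697473]), array([[ 0.5, -0.8],
       [ 0.4, -0.7],
       [ 2.1,  1.3],
       [-0.6,  1.1],
       [-1.5, -0.4],
       [-0.7,  4.2]]))
```

>>> {"name": "carry_out", "arguments": {
  "steps": [-17, 57, 0, 0, 0, 0, 100, -17, 57, 0, 0, 0, 0, 100, -17, 57, 0, 0, 0, 0, 100, -17, 57, 0, 0, 0, 0, 100, -17, 57, 0, 0, 0, 0, 100, -17, 57, 0, 0, 0, 0, 100, 0, 0, 0, 0, 0, 0, 100, 0, 0, 0, 0, 0, 0, 100]
}}

```text
time: 4.45
eef_pos: [0.5009, 0.3098, 0.339]
tcp_rot: [[-0.041, 0.999, 0.0], [0.999, 0.041, -0.002], [-0.002, 0.0, -1.0]]
contact_force: [0.2, -1.5, 0.3]
grip_width: 0.0856
```

```bash
python3 - <<'E'
from h import *
s=r.observe();print(s["eef_pos"],s["tcp_rot"],s["joint_pos"],s["qvel"].round(2))
im=r.get_image("wrist");cv2.imwrite("pics/w2.png",im)
print(proj("wrist",[[.592,.347,.01],[.502,.34,.14]]))
E
```

```text
[0.50093626 0.30979711 0.33900273] [[-4.13552209e-02  9.99144480e-01  2.31405125e-04]
 [ 9.99143139e-01  4.13555464e-02 -1.64493106e-03]
 [-1.65309367e-03  1.63180356e-04 -9.99998620e-01]] [-0.14024116  0.32428651 -0.66819322  1.59373105  0.20792301  1.29662432
 -0.79846721] [ 0.02 -0.    0.02 -0.    0.    0.   -0.  ]
[[388.37394106 151.85431014]
 [318.2187395  169.63769322]]
```

View pics/w2.png

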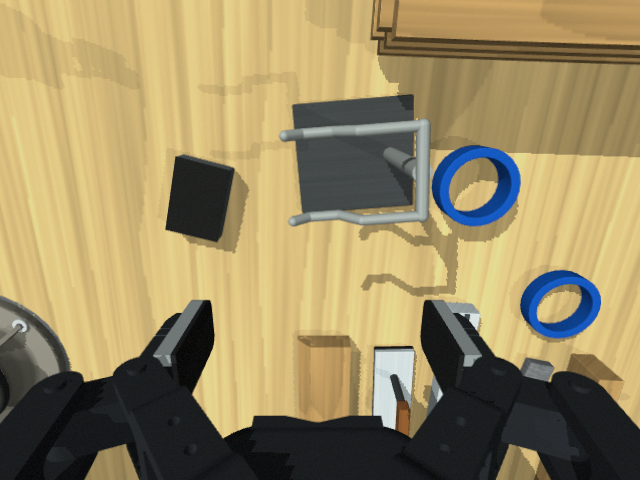

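```bash
python3 - <<'E'
from fit import *
st={"tA":(-125,-40,154),"tB":(-125,40,154),"cA":(0,-40,160),"cB":(0,40,160),"b":(0,0,10)}
W=lambda k,u,v:("wrist",k,u,v)
x,e=fit(st,[W("tA",293,221),W("tB",285,135),W("cA",424,217),W("cB",423,125)],[.6,.3,0]);print(x,e)
c,s=np.cos(x[2]),np.sin(x[2]);print("seat",x[0]-.09*c,x[1]-.09*s)
E
```

```text
[0.59820438 0.34401187 0.10001239] [[-2.4  1. ]
 [-1.9 -0.4]
 [ 1.2 -0.9]
 [ 5.5  0.7]]
seat 0.5086541132235647 0.3350257483005356
```

>>> {"name": "carry_out", "arguments": {
  "steps": [19.5, -52.7, -19, 0, 0, 0.004, 100, 19.5, -52.7, -19, 0, 0, 0.004, 100, 19.5, -52.7, -19, 0, 0, 0.004, 100, 19.5, -52.7, -19, 0, 0, 0.004, 100, 19.5, -52.7, -19, 0, 0, 0.004, 100, 19.5, -52.7, -19, 0, 0, 0.004, 100, 19.5, -52.7, -19, 0, 0, 0.004, 100, 0, 0, -20, 0, 0, 0, 100, 0, 0, -20, 0, 0, 0, 100, 0, 0, 0, 0, 0, 0, 100]
}}

```text
time: 5.75
eef_pos: [0.6349, -0.0564, 0.1645]
tcp_rot: [[-0.073, 0.997, -0.004], [0.997, 0.073, 0.001], [0.001, -0.004, -1.0]]
contact_force: [-0.1, 0.4, 1.5]
grip_width: 0.0855
```

```bash
python3 - <<'E'
from h import *
s=r.observe();print(s["time"],s["eef_pos"],s["tcp_rot"],s["contact_force"])
im=r.get_image("wrist");cv2.imwrite("pics/w3.png",im)
g=proj("wrist",[[.6375,-.059,.09],[.6375-.066*.07,-.059+.07,.09],[.6375+.066*.07,-.059-.07,.09]]);print(g)
for p in g: cv2.circle(im,tuple(int(v) for v in p),3,(0,255,0),-1)
cv2.imwrite("pics/v6.png",im)
E
```

```text
5.75 [ 0.6349006  -0.05637172  0.1645388 ] [[-7.29048322e-02  9.97332457e-01 -3.58544479e-03]
 [ 9.97338601e-01  7.29071322e-02  5.14831614e-04]
 [ 7.74862776e-04 -3.53836878e-03 -9.99993440e-01]] [-0.14153749  0.35560438  1.45230182]
[[318.09107681 250.5226976 ]
 [319.114267   138.74016851]
 [317.24528769 343.32070908]]
```

View pics/v6.png

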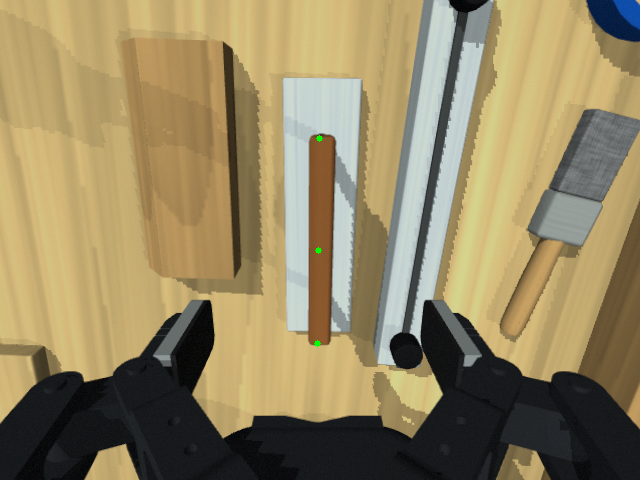

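>>> {"name": "carry_out", "arguments": {
  "steps": [1, -1, -35, 0, 0, 0, 100, 1, -1, -35, 0, 0, 0, 100, 1, -1, -35, 0, 0, 0, 100, 0, 0, 0, 0, 0, 0, 100, 0, 0, 0, 0, 0, 0, 0, 0, 0, 0, 0, 0, 0, 0, 0, 0, 0, 0, 0, 0, 0, 0, 0, 0, 0, 0, 0, 0, 0, 0, 0, 0, 0, 0, 0],
  "squeeze": 70
}}

```text
time: 6.92
eef_pos: [0.6396, -0.0601, 0.0618]
tcp_rot: [[-0.072, 0.997, 0.0], [0.997, 0.072, -0.0], [-0.0, 0.0, -1.0]]
contact_force: [-1.6, 0.3, 5.0]
grip_width: 0.0151
```

>>> {"name": "carry_out", "arguments": {
  "steps": [0, 0, 51, 0, 0, 0, 0, 0, 0, 51, 0, 0, 0, 0, -47.5, 15, 0, 0, 0, 0.003, 0, -47.5, 15, 0, 0, 0, 0.003, 0, -47.5, 15, 0, 0, 0, 0.003, 0, -47.5, 15, 0, 0, 0, 0.003, 0, -10, 50, 0, 0, 0, 0.003, 0, -10, 50, 0, 0, 0, 0.003, 0, -10, 50, 0, 0, 0, 0.003, 0, -10, 58, 0, 0, 0, 0.003, 0, -10, 58, 0, 0, 0, 0.003, 0, -10, 58, 0, 0, 0, 0.003, 0]
}}

```text
time: 8.43
eef_pos: [0.3891, 0.3253, 0.163]
tcp_rot: [[-0.101, 0.995, 0.0], [0.995, 0.101, -0.0], [-0.0, -0.0, -1.0]]
contact_force: [1.1, -0.9, -3.0]
grip_width: 0.015
```

>>> {"name": "carry_out", "arguments": {
  "steps": [0, 0, 0, 0, 0, 0, 0, 0, 0, 0, 0, 0, 0, 0]
}}

```text
time: 8.68
eef_pos: [0.3892, 0.3233, 0.1627]
tcp_rot: [[-0.102, 0.995, -0.001], [0.995, 0.102, -0.001], [-0.001, -0.001, -1.0]]
contact_force: [-0.7, 0.0, -2.4]
grip_width: 0.0151
```

```bash
python3 - <<'E'
from h import *
s=r.observe();print(s["time"],s["eef_pos"],s["tcp_rot"],s["contact_force"])
a=r.get_image("side");cv2.imwrite("pics/s2.png",a);b=r.get_image("wrist");cv2.imwrite("pics/w4.png",b)
a=cv2.resize(a[200:440,130:430],None,fx=2,fy=2,interpolation=cv2.INTER_CUBIC)
c=r.get_image("scene");cv2.imwrite("pics/s3.png",c)
cv2.imwrite("pics/v7.png",np.hstack([a[:, :400],b[:480,200:600]]))
E
```

```text
8.675 [0.389183   0.32334449 0.162691  ] [[-1.02460716e-01  9.94736586e-01 -9.62816694e-04]
 [ 9.94736334e-01  1.02459431e-01 -1.30040061e-03]
 [-1.19490641e-03 -1.09098873e-03 -9.99998691e-01]] [-0.70613726  0.04225182 -2.38545164]
```

View pics/v7.png

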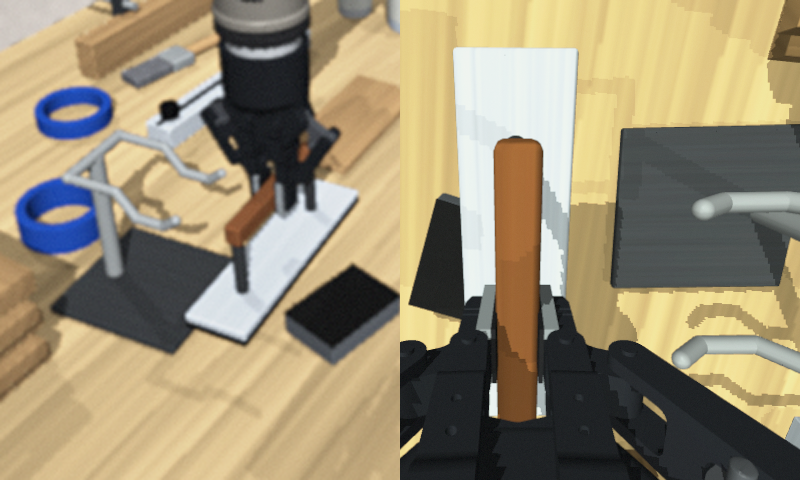

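```bash
python3 - <<'E'
from h import *
a=at_z("wrist",(503,210),.154);b=at_z("wrist",(483,358),.154);print(a,b)
y=np.arctan2(-(a-b)[0],(a-b)[1]);m=(a+b)/2;print(np.linalg.norm(a-b),y,"seat",m+.035*np.array([np.cos(y),np.sin(y),0]))
E
```

```text
[0.4664144 0.371327  0.154    ] [0.47601981 0.29637833 0.154     ]
0.07556167412046431 0.1274650803015228 seat [0.50593316 0.33830187 0.154     ]
```

>>> {"name": "carry_out", "arguments": {
  "steps": [29.5, 3.2, 0, 0, 0, 0.002, 0, 29.5, 3.2, 0, 0, 0, 0.002, 0, 29.5, 3.2, 0, 0, 0, 0.002, 0, 29.5, 3.2, 0, 0, 0, 0.002, 0, 0, 0, 0, 0, 0, 0, 0]
}}

```text
time: 9.45
eef_pos: [0.5106, 0.3346, 0.1629]
tcp_rot: [[-0.104, 0.995, 0.001], [0.995, 0.104, -0.0], [-0.0, 0.001, -1.0]]
contact_force: [-1.2, 0.1, -2.7]
grip_width: 0.0149
```

>>> {"name": "carry_out", "arguments": {
  "steps": [0, 0, -10, 0, 0, 0, 0, 0, 0, -10, 0, 0, 0, 0, 0, 0, -6, 0, 0, 0, 0, 0, 0, -3, 0, 0, 0, 0, 0, 0, 0, 0, 0, 0, 0]
}}

```text
time: 10.07
eef_pos: [0.5074, 0.3368, 0.1342]
tcp_rot: [[-0.11, 0.994, -0.0], [0.994, 0.11, -0.0], [-0.0, -0.0, -1.0]]
contact_force: [0.2, 0.1, -2.9]
grip_width: 0.0145
```

```bash
python3 - <<'E'
from h import *
s=r.observe();print(s["time"],s["eef_pos"],s["tcp_rot"],s["contact_force"])
a=r.get_image("side");cv2.imwrite("pics/s4.png",a);b=r.get_image("wrist");cv2.imwrite("pics/w5.png",b)
a=cv2.resize(a[200:440,130:430],None,fx=2,fy=2,interpolation=cv2.INTER_CUBIC)
cv2.imwrite("pics/v8.png",np.hstack([a[:, :400],b[:480,200:600]]))
E
```

```text
10.075 [0.50740433 0.33683487 0.13415995] [[-1.10023106e-01  9.93929009e-01 -2.01103215e-04]
 [ 9.93929025e-01  1.10023084e-01 -1.20043210e-04]
 [-9.71884332e-05 -2.13089849e-04 -9.99999973e-01]] [ 0.16090393  0.10268264 -2.90427412]
```

View pics/v8.png

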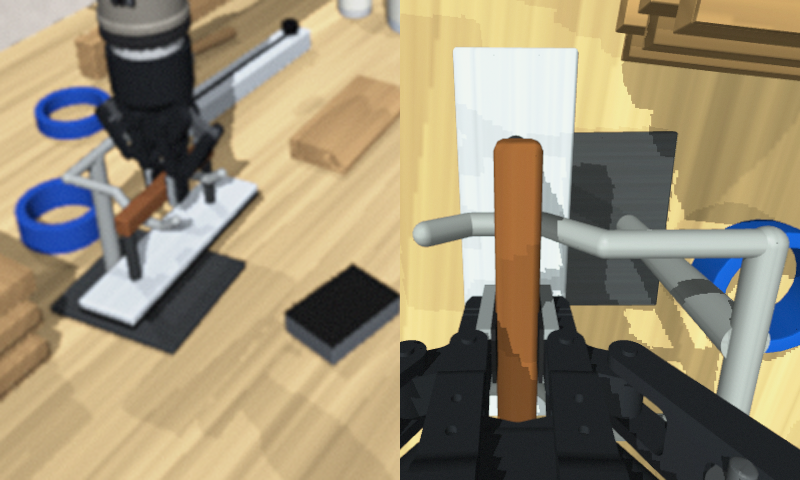

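>>> {"name": "carry_out", "arguments": {
  "steps": [0, 0, -1.5, 0, 0, 0, 0, 0, 0, -1.5, 0, 0, 0, 0, 0, 0, 0, 0, 0, 0, 0]
}}

```text
time: 10.55
eef_pos: [0.5077, 0.3368, 0.1314]
tcp_rot: [[-0.11, 0.994, 0.0], [0.994, 0.11, 0.0], [0.0, 0.0, -1.0]]
contact_force: [0.6, -0.5, -1.4]
grip_width: 0.015
```

Touching. Open, settle, lift away.

>>> {"name": "carry_out", "arguments": {
  "steps": [0, 0, -0.5, 0, 0, 0, 0, 0, 0, 0, 0, 0, 0, 10, 0, 0, 0, 0, 0, 0, 35, 0, 0, 0, 0, 0, 0, 55, 0, 0, 0, 0, 0, 0, 60, 0, 0, 0, 0, 0, 0, 60, 0, 0, 0, 0, 0, 0, 60]
}}

```text
time: 11.42
eef_pos: [0.5076, 0.3368, 0.1308]
tcp_rot: [[-0.11, 0.994, 0.0], [0.994, 0.11, 0.0], [0.0, 0.0, -1.0]]
contact_force: [0.0, -0.0, 0.0]
grip_width: 0.0513
```

>>> {"name": "carry_out", "arguments": {
  "steps": [0, 0, 15, 0, 0, 0, 60, 0, 0, 20, 0, 0, 0, 60, 0, 0, 40, 0, 0, 0, 60, 0, 0, 50, 0, 0, 0, 60, 0, 0, 50, 0, 0, 0, 60, 0, 0, 0, 0, 0, 0, 60]
}}

```text
time: 12.18
eef_pos: [0.509, 0.3391, 0.3124]
tcp_rot: [[-0.11, 0.994, 0.008], [0.994, 0.11, 0.006], [0.005, 0.009, -1.0]]
contact_force: [0.2, 0.0, -0.1]
grip_width: 0.0515
```

```bash
python3 - <<'E'
from h import *
s=r.observe();print(s["time"],s["eef_pos"],s["tcp_rot"],s["contact_force"])
a=r.get_image("side");cv2.imwrite("pics/s5.png",a);b=r.get_image("wrist");cv2.imwrite("pics/w6.png",b)
a=cv2.resize(a[200:440,130:430],None,fx=2,fy=2,interpolation=cv2.INTER_CUBIC)
cv2.imwrite("pics/v9.png",np.hstack([a[:, :400],b[:480,200:600]]))
E
```

```text
12.175 [0.50897118 0.33906227 0.31238153] [[-0.11001629  0.99389486  0.00833155]
 [ 0.99391724  0.10996891  0.00594675]
 [ 0.00499423  0.00893511 -0.99994761]] [ 0.18497734  0.01417147 -0.11555623]
```

View pics/v9.png

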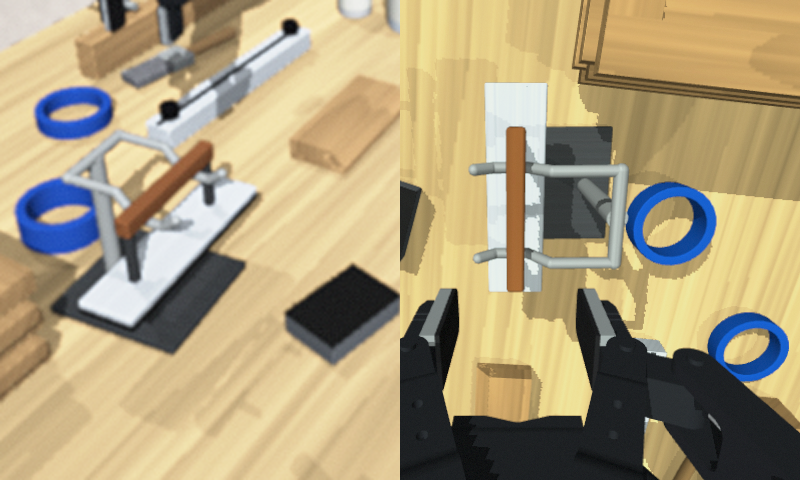

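>>> {"name": "carry_out", "arguments": {
  "steps": [-7, -51, 0, 0, 0, -0.012, 0, -7, -51, 0, 0, 0, -0.012, 0, -7, -51, 0, 0, 0, -0.012, 0, -7, -51, 0, 0, 0, -0.012, 0, -7, -51, 0, 0, 0, -0.012, 0, -7, -51, 0, 0, 0, -0.012, 0, -7, -51, 0, 0, 0, -0.012, 0, 0, 0, 0, 0, 0, 0, 0, 0, 0, 0, 0, 0, 0, 0]
}}

```text
time: 13.4
eef_pos: [0.4581, -0.0197, 0.3052]
tcp_rot: [[-0.026, 1.0, -0.001], [1.0, 0.026, 0.001], [0.001, -0.001, -1.0]]
contact_force: [0.3, 0.4, -0.2]
grip_width: 0.0003
```

```bash
python3 - <<'E'
from h import *
s=r.observe();print(s["time"],repr(s["eef_pos"]),repr(s["tcp_rot"]),s["joint_pos"],s["grip_width"])
b=r.get_image("wrist");cv2.imwrite("pics/w7.png",b)
c=b[0:300,200:560];cv2.imwrite("pics/v10.png",cv2.resize(c,None,fx=2,fy=2,interpolation=cv2.INTER_CUBIC))
E
```

```text
13.4 array([ 0.45810319, -0.01970816,  0.30519912]) array([[-2.60764338e-02,  9.99659099e-01, -1.30578021e-03],
       [ 9.99659772e-01,  2.60771907e-02,  5.65981072e-04],
       [ 5.99839208e-04, -1.29057718e-03, -9.99998987e-01]]) [ 0.43314007  0.08240208 -0.55029652  1.92277117  0.046389    1.1501752
 -0.10856868] 0.0002811330493344901
```

View pics/v10.png

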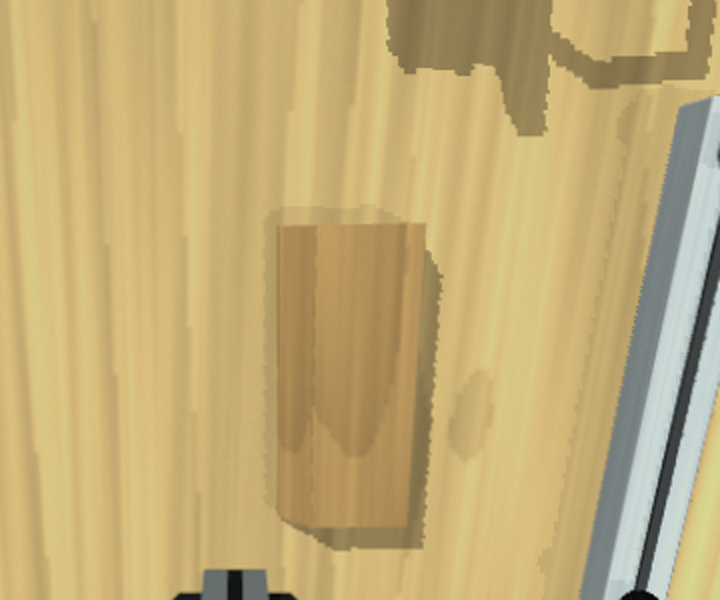

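```bash
python3 - <<'E'
from fit import *
W=lambda k,u,v:("wrist",k,200+u/2,v/2)
cl={"a":(-40,-90,10),"b":(-20,-90,30),"c":(40,-90,30),"d":(-20,90,30),"e":(-40,90,10),"f":(40,90,30)}
print(fit(cl,[W("e",277,227),W("d",316,226),W("f",426,223),W("a",277,508),W("b",316,527),W("c",408,527)],[.6,0,0]))
for z,l in((0.032,[(714,97),(661,345),(610,590)]),(0,[(680,107),(632,345),(582,590)])):
    p=np.array([at_z("wrist",W(0,*q)[2:],z) for q in l]);print(p.round(4),np.arctan2(-(p[0]-p[2])[0],(p[0]-p[2])[1]))
E
```

```text
(array([ 0.5259508 , -0.02454158,  0.0500232 ]), array([[ 0.3, -0.3],
       [ 0. , -0.3],
       [-0.1, -0.2],
       [ 0.7,  4.3],
       [-1.9,  0.5],
       [ 0.1, -0.4]]))
[[ 0.7012  0.1312  0.032 ]
 [ 0.702   0.0044  0.032 ]
 [ 0.7027 -0.1518  0.032 ]] 0.00521732272580223
[[ 7.026e-01  1.314e-01  0.000e+00]
 [ 7.033e-01 -5.000e-04  0.000e+00]
 [ 7.026e-01 -1.689e-01  0.000e+00]] -0.00016473894116167273
```

>>> {"name": "carry_out", "arguments": {
  "steps": [0, 1, -47, 0, 0, -0.004, 0, 0, 1, -47, 0, 0, -0.004, 0, 0, 1, -47, 0, 0, -0.004, 0, 0, 1, -47, 0, 0, -0.004, 0, -1, 1, -47, 0, 0, -0.004, 0, -1, 1, -30, 0, 0, -0.004, 0, 0, 0, -21, 0, 0, 0, 0, 0, 0, 0, 0, 0, 0, 0, 0, 0, 0, 0, 0, 0, 0],
  "squeeze": 60
}}

```text
time: 14.58
eef_pos: [0.4572, -0.0132, 0.0204]
tcp_rot: [[-0.004, 1.0, 0.001], [1.0, 0.004, 0.001], [0.001, 0.001, -1.0]]
contact_force: [-0.1, 0.5, -0.0]
grip_width: 0.0004
```

>>> {"name": "carry_out", "arguments": {
  "steps": [8, 0, 0, 0, 0, 0, 0, 8, 0, 0, 0, 0, 0, 0, 8, 0, 0, 0, 0, 0, 0, 8, 0, 0, 0, 0, 0, 0, 8, 0, 0, 0, 0, 0, 0, 8, 0, 0, 0, 0, 0, 0]
}}

```text
time: 15.32
eef_pos: [0.5034, -0.0142, 0.0197]
tcp_rot: [[-0.002, 1.0, -0.003], [1.0, 0.002, -0.001], [-0.001, -0.003, -1.0]]
contact_force: [-5.5, 0.2, 7.4]
grip_width: 0.0001
```

>>> {"name": "carry_out", "arguments": {
  "steps": [8, 0, 0, 0, 0, 0, 0, 8, 0, 0, 0, 0, 0, 0, 8, 0, 0, 0, 0, 0, 0, 8, 0, 0, 0, 0, 0, 0, 8, 0, 0, 0, 0, 0, 0, 8, 0, 0, 0, 0, 0, 0, 8, 0, 0, 0, 0, 0, 0, 8, 0, 0, 0, 0, 0, 0, 8, 0, 0, 0, 0, 0, 0, 8, 0, 0, 0, 0, 0, 0, 8, 0, 0, 0, 0, 0, 0]
}}

```text
time: 16.7
eef_pos: [0.5931, -0.0142, 0.0197]
tcp_rot: [[-0.002, 1.0, -0.0], [1.0, 0.002, 0.0], [0.0, -0.0, -1.0]]
contact_force: [-2.7, 0.3, 2.6]
grip_width: -0.0003
```

```bash
python3 - <<'E'
from h import *
s=r.observe();print(s["time"],repr(s["eef_pos"]),s["contact_force"])
b=r.get_image("wrist");cv2.imwrite("pics/w8.png",b);c=r.get_image("side")
c=cv2.resize(c[180:300,180:360],None,fx=3,fy=3,interpolation=cv2.INTER_CUBIC)[:,:400]
cv2.imwrite("pics/v11.png",np.hstack([b[0:360,200:600],c]))
E
```

```text
16.7 array([ 0.59314631, -0.01423967,  0.01973167]) [-2.71833663  0.28560131  2.63566503]
```

View pics/v11.png

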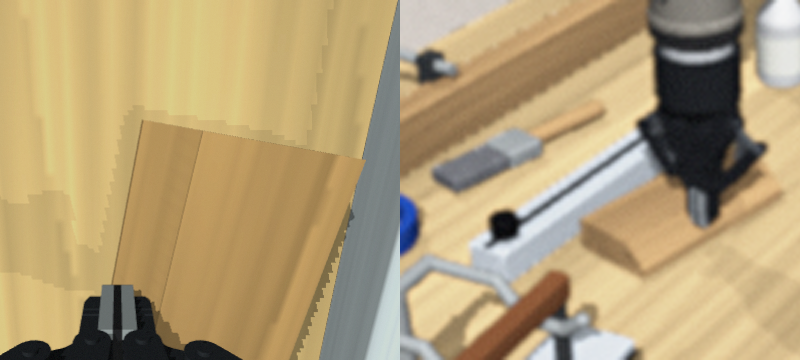

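```bash
python3 - <<'E'
from fit import *
W=lambda k,u,v:("wrist",k,200+u,v)
cl={"d":(-20,90,30),"e":(-40,90,10),"f":(40,90,30),"c":(40,-90,30)}
for o in ([W("e",141,121),W("d",203,131),W("f",365,160)],[W("e",141,121),W("d",203,131),W("f",365,160)]):
    print(fit(cl,o,[.6,0,-.1]))
for p,z in(((365,160),.03),((141,121),.01),((203,131),.03),((298,358),.03),((118,240),.01)): print(at_z("wrist",(200+p[0],p[1]),z))
E
```

```text
(array([ 0.6293479 , -0.03126481, -0.16708261]), array([[ 1.2, -0.4],
       [-1.2,  0.5],
       [ 0.1, -0.1]]))
(array([ 0.6293479 , -0.03126481, -0.16708261]), array([[ 1.2, -0.4],
       [-1.2,  0.5],
       [ 0.1, -0.1]]))
[0.68372834 0.05078787 0.03      ]
[0.60439888 0.06397544 0.01      ]
[0.62501794 0.06096944 0.03      ]
[ 0.67309401 -0.0336849   0.03      ]
[0.59527827 0.01318368 0.01      ]
```

>>> {"name": "carry_out", "arguments": {
  "steps": [-12, 0, 0, 0, 0, 0, 0, -12, 0, 0, 0, 0, 0, 0, 0, -20, 0, 0, 0, 0, 0, 0, -21, 0, 0, 0, 0, 0, 10, 0, 0, 0, 0, 0, 0, 6, 0, 0, 0, 0, 0, 0, 6, 0, 0, 0, 0, 0, 0, 6, 0, 0, 0, 0, 0, 0, 6, 0, 0, 0, 0, 0, 0, 0, 0, 0, 0, 0, 0, 0]
}}

```text
time: 18.05
eef_pos: [0.6035, -0.0549, 0.0199]
tcp_rot: [[-0.002, 1.0, 0.001], [1.0, 0.002, 0.0], [0.0, 0.001, -1.0]]
contact_force: [-0.9, -1.3, 0.5]
grip_width: 0.0001
```

```bash
python3 - <<'E'
from h import *
s=r.observe();print(s["time"],repr(s["eef_pos"]),s["contact_force"])
b=r.get_image("wrist");cv2.imwrite("pics/w9.png",b)
for d in r.trace("cleat","wrist"):
    m=d["pixels"].astype(np.uint8);c=max(cv2.findContours(m,0,2)[0],key=cv2.contourArea)
    print(round(d["p"],2),d["box"],cv2.approxPolyDP(c,5,True)[:,0].tolist())
d=r.trace("fence","wrist")
for q in d:
    c=max(cv2.findContours(q["pixels"].astype(np.uint8),0,2)[0],key=cv2.contourArea);print(round(q["p"],2),cv2.approxPolyDP(c,5,True)[:,0].tolist())
E
```

```text
18.05 array([ 0.60351539, -0.05487696,  0.01986156]) [-0.91582017 -1.2993203   0.48143583]
0.79 [314.1, 0.0, 592.9, 415.9] [[343, 0], [312, 283], [330, 284], [349, 301], [365, 345], [383, 349], [408, 340], [482, 382], [593, 9], [523, 0]]
0.69 [[639, 0], [569, 1], [594, 12], [515, 273], [494, 386], [601, 451], [639, 351]]
```

```bash
python3 - <<'E'
from h import *
b=cv2.imread("pics/w9.png")
for l,z in(([(590,20),(540,190),(485,375)],.03),([(342,8),(327,145),(313,275)],.01),([(639,0),(639,351)],.032)):
    p=np.array([at_z("wrist",q,z) for q in l]);d=p[0]-p[-1];print(p.round(4).tolist(),np.arctan2(-d[0],d[1]).round(3))
cv2.imwrite("pics/v12.png",b[:400,200:640])
E
```

```text
[[0.6906, 0.0541, 0.03], [0.686, -0.0008, 0.03], [0.6778, -0.0832, 0.03]] -0.094
[[0.6128, 0.0627, 0.01], [0.6078, 0.0139, 0.01], [0.602, -0.0446, 0.01]] -0.1
[[0.7028, 0.0588, 0.032], [0.7384, -0.0686, 0.032]] 0.273
```

View pics/v12.png

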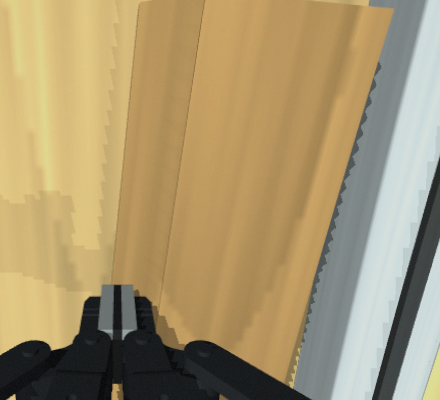

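>>> {"name": "carry_out", "arguments": {
  "steps": [6, 0, 0, 0, 0, 0, 0, 6, 0, 0, 0, 0, 0, 0, 0, 0, 0, 0, 0, 0, 0]
}}

```text
time: 18.58
eef_pos: [0.6155, -0.0552, 0.0199]
tcp_rot: [[-0.002, 1.0, 0.001], [1.0, 0.002, 0.0], [0.0, 0.001, -1.0]]
contact_force: [-0.1, 0.5, -0.6]
grip_width: -0.0
```

```bash
cat > edge.py <<'E'
from h import *
s=r.observe();print(s["time"],repr(s["eef_pos"]),s["contact_force"])
b=r.get_image("wrist");cv2.imwrite("pics/w%d.png"%(s["time"]*100),b)
m=r.trace("cleat","wrist")[0]["pixels"]
def line(sel,z):
    q=[]
    for v in range(25,230,8):
        xs=np.nonzero(m[v])[0]
        if len(xs): q.append(at_z("wrist",(xs[0] if sel==0 else xs[-1],v),z))
    q=np.array(q);k=np.polyfit(q[:,1],q[:,0],1)
    e=q[:,0]-np.polyval(k,q[:,1]);g=abs(e)<.003;k=np.polyfit(q[g,1],q[g,0],1)
    print("front" if sel==0 else "back","yaw",-k[0].round(3),"x at y=+.06",np.polyval(k,.06).round(4),"at -.02",np.polyval(k,-.02).round(4),"at -.11",np.polyval(k,-.11).round(4),"ymax",q[:,1].max().round(3))
line(0,.01);line(1,.03)
E
python3 edge.py
```

```text
18.575 array([ 0.61547913, -0.05521426,  0.01985139]) [-0.07641816  0.51086711 -0.62594473]
front yaw -0.023 x at y=+.06 0.6157 at -.02 0.6138 at -.11 0.6117 ymax 0.057
back yaw -0.028 x at y=+.06 0.6952 at -.02 0.693 at -.11 0.6904 ymax 0.053
```

>>> {"name": "carry_out", "arguments": {
  "steps": [-8, 0, 0, 0, 0, 0, 0, 0, 17, 0, 0, 0, 0, 0, 6, 0, 0, 0, 0, 0, 0, 4, 0, 0, 0, 0, 0, 0, 4, 0, 0, 0, 0, 0, 0, 3, 0, 0, 0, 0, 0, 0, 0, 0, 0, 0, 0, 0, 0]
}}

```text
time: 19.55
eef_pos: [0.6231, -0.0386, 0.0198]
tcp_rot: [[-0.001, 1.0, -0.002], [1.0, 0.001, -0.0], [-0.0, -0.002, -1.0]]
contact_force: [-3.9, 0.9, 5.2]
grip_width: 0.0
```

```bash
python3 edge.py
```

```text
19.55 array([ 0.62308831, -0.03858707,  0.01984201]) [-3.88549773  0.87462013  5.20248798]
front yaw 0.001 x at y=+.06 0.6201 at -.02 0.6202 at -.11 0.6203 ymax 0.066
back yaw -0.001 x at y=+.06 0.6999 at -.02 0.6998 at -.11 0.6998 ymax 0.062
```

>>> {"name": "carry_out", "arguments": {
  "steps": [1, 0, 0, 0, 0, 0, 0, 1, 0, 0, 0, 0, 0, 0, 1, 0, 0, 0, 0, 0, 0, 0, 0, 0, 0, 0, 0, 0]
}}

```text
time: 20.15
eef_pos: [0.6236, -0.0386, 0.0196]
tcp_rot: [[-0.002, 1.0, -0.006], [1.0, 0.002, -0.001], [-0.001, -0.006, -1.0]]
contact_force: [-11.6, 0.1, 11.9]
grip_width: 0.0001
```

>>> {"name": "carry_out", "arguments": {
  "steps": [1, 0, -0.3, 0, 0, 0, 0, 1, 0, -0.3, 0, 0, 0, 0, 1, 0, -0.3, 0, 0, 0, 0, 0, 0, 0, 0, 0, 0, 0, 0, 0, 0, 0, 0, 0, 0]
}}

```text
time: 20.78
eef_pos: [0.624, -0.0385, 0.0193]
tcp_rot: [[-0.002, 1.0, -0.011], [1.0, 0.002, -0.002], [-0.002, -0.011, -1.0]]
contact_force: [-20.9, 1.5, 24.3]
grip_width: -0.0002
```

```bash
python3 edge.py
```

```text
20.775 array([ 0.62396813, -0.03854017,  0.01934426]) [-20.94671986   1.4562211   24.34687956]
front yaw 0.003 x at y=+.06 0.7113 at -.02 0.7115 at -.11 0.7117 ymax 0.073
back yaw 0.246 x at y=+.06 0.7286 at -.02 0.7482 at -.11 0.7703 ymax 0.068
```

>>> {"name": "carry_out", "arguments": {
  "steps": [0.5, 0, 0.7, 0, 0, 0, 0, 0.5, 0, 0.8, 0, 0, 0, 0, 0, 0, 0, 0, 0, 0, 0, 0, 0, 0, 0, 0, 0, 0]
}}

```text
time: 21.38
eef_pos: [0.6239, -0.0385, 0.0195]
tcp_rot: [[-0.002, 1.0, -0.013], [1.0, 0.002, -0.002], [-0.002, -0.013, -1.0]]
contact_force: [-20.2, 1.5, 17.7]
grip_width: -0.0003
```

```bash
python3 - <<'E'
from h import *
s=r.observe();print(s["time"],s["eef_pos"],s["contact_force"])
b=r.get_image("wrist");cv2.imwrite("pics/last.png",b)
for d in r.trace("cleat","wrist"): print(round(d["p"],2),d["box"])
def n(cam,a,b): return
E
```

```text
21.375 [ 0.62394823 -0.03854567  0.01953093] [-20.21903421   1.4550933   17.67704902]
0.66 [309.2, 47.0, 554.7, 419.6]
```

>>> {"name": "carry_out", "arguments": {
  "steps": [1, 0, 0.3, 0, 0, 0, 0, 1, 0, 0.4, 0, 0, 0, 0, 0, 0, 0, 0, 0, 0, 0, 0, 0, 0, 0, 0, 0, 0]
}}

```text
time: 21.98
eef_pos: [0.6241, -0.0385, 0.0195]
tcp_rot: [[-0.002, 1.0, -0.017], [1.0, 0.002, -0.002], [-0.002, -0.017, -1.0]]
contact_force: [-23.6, 1.2, 17.3]
grip_width: -0.0002
```

```bash
python3 edge.py; python3 - <<'E'
from h import *
a=cv2.imread("pics/s5.png");b=r.get_image("side");d=cv2.absdiff(a,b).max(2)
print("float region mean diff",d[240:370,150:260].mean(),(d[240:370,150:260]>40).sum())
w=r.get_image("wrist")
for v in (80,130,180): print(v,w[v,470:600:4].mean(1).astype(int).tolist())
for q in ["tin","offcut","sponge","tape","glue","float"]:
    print(q,[(np.round(x["box"]).tolist()) for x in r.trace(q,"side")[:2]])
s=r.observe();print(s["time"],s["contact_force"])
E
```

```text
21.975 array([ 0.6240545 , -0.03851821,  0.01954099]) [-23.58547424   1.16149943  17.32536078]
front yaw -0.014 x at y=+.06 0.6213 at -.02 0.6201 at -.11 0.6189 ymax 0.065
back yaw 0.003 x at y=+.06 0.6997 at -.02 0.6999 at -.11 0.7002 ymax 0.062
float region mean diff 15.278041958041959 672
80 [135, 136, 138, 138, 139, 139, 139, 133, 127, 126, 130, 144, 153, 150, 147, 142, 143, 143, 139, 151, 208, 212, 211, 211, 213, 208, 207, 212, 213, 211, 211, 195, 192]
130 [137, 137, 140, 139, 138, 132, 129, 126, 128, 137, 143, 151, 148, 144, 144, 143, 141, 188, 211, 213, 212, 214, 211, 208, 212, 215, 213, 211, 213, 194, 89, 41, 68]
180 [138, 139, 136, 129, 128, 124, 132, 148, 151, 150, 146, 144, 144, 142, 148, 204, 214, 213, 213, 214, 210, 215, 217, 214, 212, 196, 195, 90, 37, 68, 66, 64, 67]
tin [[323.0, 179.0, 353.0, 217.0]]
offcut [[384.0, 227.0, 423.0, 253.0]]
sponge [[269.0, 332.0, 329.0, 382.0]]
tape [[136.0, 284.0, 181.0, 327.0]]
glue [[300.0, 170.0, 317.0, 211.0], [151.0, 264.0, 253.0, 379.0]]
float [[429.0, 214.0, 486.0, 261.0], [170.0, 269.0, 258.0, 364.0]]
22.475 [-23.28873715   0.97278301  17.3307607 ]
```

```bash
python3 - <<'E'
from h import *
w=r.get_image("wrist").astype(int)
for v in (15,60,100,150,200,250):
    sat=w[v,:,2]-w[v,:,0]   # R-B: wood high, grey ~0
    g=w[v].mean(1)
    wood=[u for u in range(440,630) if sat[u]>25]
    e=max([u for u in wood if u<600],default=0)
    t=next((u for u in range(e,635) if g[u]>185),None)
    print(v,"wood end",e,at_z("wrist",(e,v),.03).round(4)[:2],"light start",t,None if t is None else at_z("wrist",(t,v),.032).round(4)[:2],"at z0 of e",at_z("wrist",(e,v),.0).round(4)[:2])
print(w[100,480:600:5].tolist())
E
```

```text
15 wood end 516 [0.6874 0.0717] light start 561 [0.7001 0.0711] at z0 of e [0.7011 0.0783]
60 wood end 549 [0.7002 0.0588] light start 552 [0.7001 0.0586] at z0 of e [0.7169 0.0625]
100 wood end 541 [0.7002 0.0467] light start 544 [0.7    0.0466] at z0 of e [0.7168 0.0476]
150 wood end 531 [0.7    0.0303] light start 534 [0.6999 0.0304] at z0 of e [0.7167 0.0274]
200 wood end 521 [0.6998 0.0123] light start 525 [0.7001 0.0128] at z0 of e [0.7164 0.0054]
250 wood end 512 [ 0.6999 -0.0074] light start 515 [ 0.6999 -0.0066] at z0 of e [ 0.7165 -0.0188]
[[91, 145, 180], [91, 146, 181], [91, 146, 180], [86, 139, 172], [83, 134, 164], [82, 131, 164], [89, 141, 175], [93, 149, 184], [98, 158, 193], [95, 152, 189], [93, 149, 185], [95, 152, 187], [89, 136, 166], [208, 208, 195], [216, 218, 205], [216, 216, 203], [217, 219, 205], [214, 213, 200], [214, 213, 200], [217, 219, 207], [217, 220, 206], [216, 215, 201], [216, 216, 200], [196, 195, 183]]
```

```bash
python3 - <<'E'
from h import *
print(r.close_job(), r.observe()["contact_force"])
E
```

```text
the job is handed in; nothing more can be done
the job is handed in; nothing more can be done
```

The float hangs on the hook stand, let go, and the cleat is pressed flush against the fence and down on the table. I handed the job in at about 22.8 s, with the arm still pressing; the hand-in gives no verdict.

**Float:** After release, pictures from two cameras showed the bar lying in both cradles, roughly centred. The trace before hand-in still placed the float on the stand. A pixel comparison of that area showed some change, which I took to be arm shadow and did not look into.

**Cleat:** My first push turned it about 10 degrees out of square, so I pushed again off-centre to correct it. At the end its back edge and the fence's front edge both measured at x = 0.700 m. I measured this over the left half and the middle; the right end was hidden by the gripper. The diagonal push held at about 23 N towards the fence and 17 N down.

**Disagreements:**
- **Edge checks:** one edge trace mistook the fence for the cleat. The last one gave the cleat's front edge as 0.014 rad off while the back edge read 0.003 rad. I trusted the back edge, because a separate colour check agreed with it.
- **Fence force:** I could not measure the fence force separately. Allowing for the highest listed table friction, I estimate at least 9 N.

**Other things on the bench:** In the side camera, the tin, offcut, sponge, tape and glue were where they started, to within a few pixels.

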